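# Show the fitter the empty stud hole and the stud that goes in it

### The arm

A 6-joint arm with a two-finger parallel gripper is mounted at the origin on the work surface. World frame = base frame: x ahead of the robot, y to its left, z up, the work surface at z = 0. Lengths are in m, angles in degrees, forces in N, time in s.
With the tool pointing down it reaches from about 0.325 to 0.775 m from the base axis. Payload 9.3 kg.
Tool frame: the origin (TCP) lies where the fingers leave the gripper's body, on its centre line; the fingertips stand 73 mm ahead of it and the grasp point (between the pads) lies 54 mm ahead of it (robot.tip_extent is the z of the fingertips in the tool frame, in m); z points along the fingers, y is the line along which they close (so a half turn about z gives the same grasp; the last joint's range is limited). The gripper opens to 85 mm and grips with 20 to 120 N. Pads are 22 mm wide; open, the fingers measure 114 mm over their backs; the gripper's body (76 mm by 85 mm) begins 54 mm behind the grasp point. The pads swing forward as they close: fully open they stand 13 mm farther back than shut.
Start: joints at [-78.358, 14.817, 1.232, 76.415, 0, 81.257], TCP at [0.192, -0.516, 0.304] pointing down, gripper open.
Joint ranges: [-174.27, 174.27], [-52.1, 104.24], [-59.71, 78.15], [-110.17, 111.67], [-87.03, 83.33], [-180, 180]. Speed limits (degrees/s): [127.2, 127.2, 159.86, 180, 180, 180].

### API

Orientations are given as [roll, pitch, yaw] about the fixed x, y, z axes, in that order (R = Rz(yaw) Ry(pitch) Rx(roll)).
In Python, from plant import robot, eyes, workorder gives the robot as it stands.
- The arm moves only by the shell command python3 -m crank 'ROWS' [OPENING] [FORCE]. ROWS is JSON, a list of rows, each an object of numbers: "tx", "ty", "tz": the shift along the world's x, y, z in cm; "spin": the turn about the world's z in rad. A call has exactly 10 rows; each row is the pose to reach, as a shift and turn from the pose commanded when the call began; what a row does not reach only later rows make up. A row lasts 1/8 s, in which the tool goes at most 62.5 mm and 10.7 degrees, less where a joint would pass 70% of its speed; a pose out of reach is approached as far as the arm can. A call with a gripper value outside its range is refused whole. OPENING is the opening, from -1 (shut) to 1 (fully open), set as the call begins (- or left out, the last holds). The fingers move at their own pace and stop on an object; FORCE is the grip in N (left out, the last holds). Time passes only in rows, so rows that repeat a pose let the fingers close, or fill a call up. It gives the time, the measured TCP pose, the force, the opening and the grip force at its end, in the units of the state.
- robot.state(): the state, without advancing time (a new reading comes with each control period).
- eyes.snapshot(name): name is "side" or "top" or "wrist"; returns the picture (400x640x3 uint8, blue, green, red); there is no depth.
- eyes.camera_params(name): a dict with "camera_matrix" (3x3 intrinsics, pixels), "R" (3x3) and "t" (3): a world point X has camera coordinates R X + t. Camera axes: x right, y down, z forward; pixel columns grow to the right and rows downward; lengths in m; the calibration is good to about 2 mm. A picture is of the moment at which its call begins: read the wrist's pose just before it. camera_params takes no time and is no camera call; for the wrist camera it gives the pose at the moment of the call.
- workorder.job_done(): hands the job in; it is judged then, once.
The state is a dict: "clock": time; "q": joint angles; "qvel": joint speeds; "effort": joint torques, N m; "position": TCP position; "tool_rot": TCP orientation; "force": force on the tool from outside, world axes, zero at the start; "wrist_torque": the same for the moment, N m; "finger_gap": finger opening in m; "gripper_force": force on a finger pad.
Only numpy, scipy, OpenCV 4.12 (cv2) and the standard library are available. Lean on these libraries where they do the work, as an engineer would, in place of code of your own. Each camera call takes 0.05 s, during which the arm holds its last target. There are 200 camera calls.

### The job

A wheel stud is missing from the hub on the parts counter: show the fitter where it goes and which one to take. From above, point at the empty stud hole with the fingertips two to three centimetres over it and stay there for two seconds, then point in the same way at the loose stud that matches the four still in the hub, and finish while still pointing at it. Touch and move nothing, and do not point at any of the other studs, loose or fitted.

Things in the scene. Friction and masses are not known exactly. Their poses are not given: they have to be found in the camera images.
- hub: loose steel van wheel hub, 3.2 kg, any yaw, flange up. Five-lobed flange 170 mm across, top face 68 mm over the underside; 83 mm spigot ring in the middle rises to 80 mm. Five stud places on a 65 mm radius: four carry studs that stand up to 110 mm, the fifth is an empty hole. Origin: on the axis at the underside (on a 4 mm cardboard sheet); z up, x towards the empty hole
- hub_hole (a point): centre of the empty 15.6 mm through-hole in the flange, at the flange's top face; z up. The nearest fitted studs are 76 mm away on both sides and stand 42 mm higher than this point
- hub_stud1 (a point): top centre of fitted wheel stud 1 (14 mm thread, standing 42 mm out of the flange), 72 degrees anticlockwise round the hub from the empty hole; z up
- hub_stud2 (a point): top centre of fitted wheel stud 2 (14 mm thread, standing 42 mm out of the flange), 144 degrees anticlockwise round the hub from the empty hole; z up
- hub_stud3 (a point): top centre of fitted wheel stud 3 (14 mm thread, standing 42 mm out of the flange), 216 degrees anticlockwise round the hub from the empty hole; z up
- hub_stud4 (a point): top centre of fitted wheel stud 4 (14 mm thread, standing 42 mm out of the flange), 288 degrees anticlockwise round the hub from the empty hole; z up
- stud_middle: the middle-sized loose wheel stud, the same part as the four fitted in the hub (14 mm in the hub's 14 mm thick flange, 42 mm beyond it, 5 mm head): 61 mm overall, 14 mm thread, standing loose and upright on its round head (26 mm across, 5 mm thick) on the rubber mat; easily knocked over. Origin: centre of the head's underside; z up
- stud_middle_top (a point): top centre of that stud, 61 mm above its origin; z up
- stud_long: the long loose wheel stud, too long for this hub: 95 mm overall, 14 mm thread, standing loose and upright on its round head (26 mm across, 5 mm thick) on the rubber mat; easily knocked over. Origin: centre of the head's underside; z up
- stud_long_top (a point): top centre of that stud, 95 mm above its origin; z up
- stud_short: the short loose wheel stud, too short for this hub: 38 mm overall, 14 mm thread, standing loose and upright on its round head (26 mm across, 5 mm thick) on the rubber mat; easily knocked over. Origin: centre of the head's underside; z up
- stud_short_top (a point): top centre of that stud, 38 mm above its origin; z up
- axle_nut: loose steel hexagon nut, 48 mm across its collar, 22 mm high, on the cardboard sheet near the hub; origin at the underside centre, z up
- dust_cap: loose domed steel grease cap, 58 mm across, 31 mm high, on the cardboard sheet near the hub; origin at the underside centre, z up
- wheel_nut: loose steel wheel nut, 28 mm across, 26 mm high, on the rubber mat among the studs; origin at the underside centre, z up
- bearing: loose roller bearing, a steel ring 62 mm across, 20 mm high, on the rubber mat among the studs; origin at the underside centre, z up
- oil_filter: loose white canister oil filter, 76 mm across, 109 mm high, standing at the back of the counter; origin at the underside centre, z up
- spray_can: loose grey can, 58 mm across, 150 mm high, standing at the back of the counter; origin at the underside centre, z up
Mind the look-alikes: they are no part of the job. Leave any blue or purple look-alike of the stud_middle alone.

How it is judged (in metres and radians):
On the way, in this order (a step that is already met when the one before it is completed fails the run):
1. the fingertips point at the empty stud hole from just above for 1.5 s (horizontal distance between the grasp point and hub_hole below 0.022 m and z of the grasp point in the frame of hub_hole between 0.02 and 0.07 m), for 1.5 s.
2. the fingertips point at the matching (middle-sized) loose stud from just above for 1.5 s (horizontal distance between the grasp point and stud_middle_top below 0.022 m and z of the grasp point in the frame of stud_middle_top between 0.02 and 0.07 m), for 1.5 s.
At the end, for the whole second after the job is handed in: The gripper still points at the matching loose stud: grasp point within 22 mm sideways of its axis, 20 to 70 mm above its top (fingertips up to about 5 cm over it). The hub, the three loose studs and the other loose parts are at rest within 4 mm of where they were, hub and studs upright (all of step 2 and distance of each of hub, stud_middle, stud_long, stud_short, axle_nut, dust_cap, wheel_nut, bearing, oil_filter, spray_can from where it was at the start of the episode below 0.004 m and angle between each of hub, stud_middle, stud_long, stud_short's own z axis and vertical below 0.06 rad and linear speed of each of hub, stud_middle, stud_long, stud_short, axle_nut, dust_cap, wheel_nut, bearing, oil_filter, spray_can below 0.02 m/s); the robot touches nothing.
It fails at once if the robot touches the hub, a stud or anything else on the counter (contact force between any of the fingers, the arm and anything else above 0.3 N).
It fails at once if any loose thing is moved by more than 5 mm or lifted (distance of any of hub, stud_middle, stud_long, stud_short, axle_nut, dust_cap, wheel_nut, bearing, oil_filter, spray_can from where it was at the start of the episode above 0.005 m).
It fails at once if the fingertips point at a wrong loose stud (within 20 mm sideways of it and closer than about 35 mm above its top) ((horizontal distance between the grasp point and stud_long_top below 0.02 m and z of the grasp point in the frame of stud_long_top below 0.055 m) or (horizontal distance between the grasp point and stud_short_top below 0.02 m and z of the grasp point in the frame of stud_short_top below 0.055 m)).
It fails at once if the fingertips point at a stud that is fitted in the hub (within 20 mm sideways of it and closer than about 35 mm above its top) ((horizontal distance between the grasp point and hub_stud1 below 0.02 m and z of the grasp point in the frame of hub_stud1 below 0.055 m) or (horizontal distance between the grasp point and hub_stud2 below 0.02 m and z of the grasp point in the frame of hub_stud2 below 0.055 m) or (horizontal distance between the grasp point and hub_stud3 below 0.02 m and z of the grasp point in the frame of hub_stud3 below 0.055 m) or (horizontal distance between the grasp point and hub_stud4 below 0.02 m and z of the grasp point in the frame of hub_stud4 below 0.055 m)).
It also fails if it takes over 45 s, if anything falls off the work surface, if the arm or the gripper's body presses on something with over 40 N, if the wrist force passes 120 N, or if a joint passes its speed limit or range.

## Working session

There is one attempt and no reset: what is moved stays moved. The work goes in short steps, Python scripts to look and compute and a shell command to move; the robot and the scene stay as the last step left them, time stands still between calls to the robot, and variables do not carry over. Pictures are saved under pics/ and viewed, at most 10 in all, crops included, and the job is handed in when it is done.

```bash
mkdir -p pics
python3 - <<'E'
from plant import robot, eyes
import cv2
for n in ("top","side"):
    cv2.imwrite(f"pics/{n}1.png",eyes.snapshot(n)); p=eyes.camera_params(n); print(n,p["camera_matrix"].tolist(),p["R"].round(3).tolist(),p["t"].round(3).tolist())
s=robot.state();print(s["clock"],s["position"],s["tool_rot"],s["finger_gap"],robot.tip_extent)
E
```

```text
top [[494.60691821112357, 0.0, 323.10537289043714], [0.0, 494.60691821112357, 199.0526330970014], [0.0, 0.0, 1.0]] [[-0.027, -1.0, -0.012], [-0.995, 0.029, -0.099], [0.1, 0.009, -0.995]] [0.035, 0.599, 1.153]
side [[437.07840965861163, 0.0, 320.92853052004386], [0.0, 437.07840965861163, 200.13897521612364], [0.0, 0.0, 1.0]] [[-0.91, -0.414, -0.016], [-0.234, 0.544, -0.806], [0.342, -0.73, -0.592]] [0.551, 0.208, 0.978]
0.1 [ 0.19156356 -0.51540844  0.30330772] [-1.79931085e+02 -1.15848841e-02  2.03867375e+01] 0.08545549519160536 0.0726
```

View pics/top1.png

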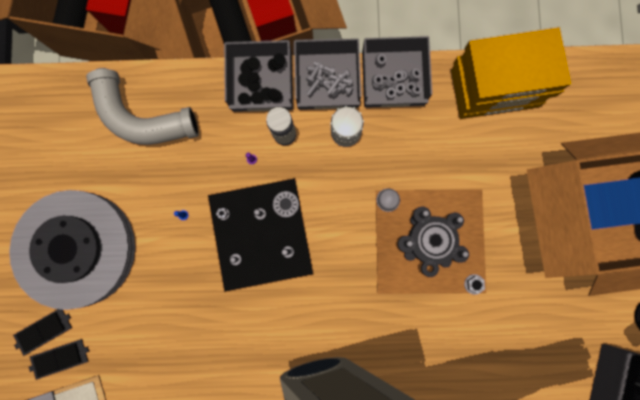

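View pics/side1.png

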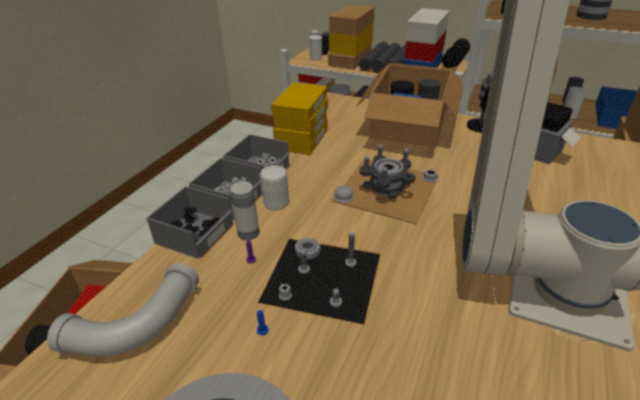

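The top view shows the hub at (435,240). The mat carries small parts at (222,213), (260,213), (235,259) and (288,252), with the bearing at (285,204). In the side view the candidates are (304,265), (351,255) (looks long), (336,298) (looks short) and (285,291) (looks like the nut). The blue and purple look-alikes stand off the mat. I'll confirm this in one enlarged crop.

Run:
```python
import cv2,numpy as np
t=cv2.imread("pics/top1.png");s=cv2.imread("pics/side1.png")
a=cv2.resize(t[185:295,375:495],(400,366),interpolation=cv2.INTER_CUBIC)
b=cv2.resize(t[175:295,200:320],(400,400),interpolation=cv2.INTER_CUBIC)[:366]
c=cv2.resize(s[225:320,260:385],(400,304),interpolation=cv2.INTER_CUBIC)
d=cv2.resize(s[140:220,330:440],(400,291),interpolation=cv2.INTER_CUBIC)
cv2.imwrite("pics/crA.png",np.hstack([a,b])); 
d=cv2.copyMakeBorder(d,0,13,0,0,cv2.BORDER_CONSTANT)
cv2.imwrite("pics/crB.png",np.hstack([c,d]))
```

```text
(no output)
```

View pics/crA.png

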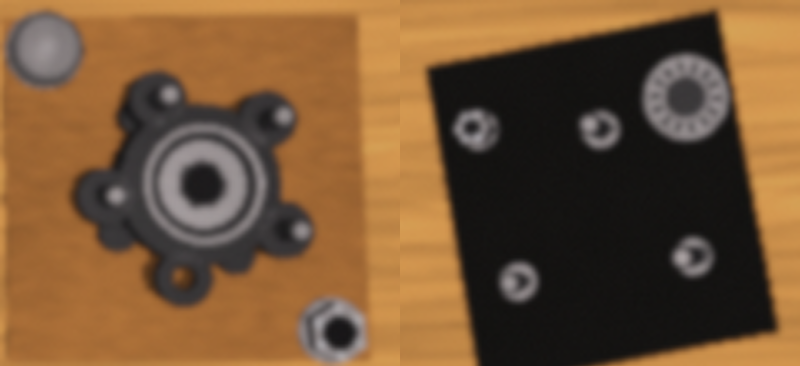

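View pics/crB.png

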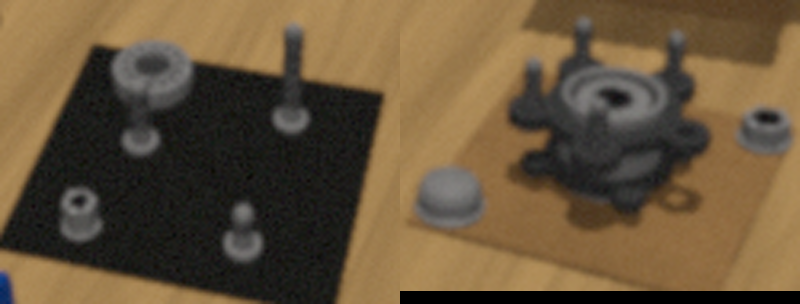

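The empty hole is at top pixel (429.6,268.5); the other four lobes carry bright stud tips. On the mat, the side view shows four parts:
- **Long stud:** base (351,262), tip (351,234).
- **Short stud:** base (336,301), tip (336,290).
- **Nut:** (285,291), with a hollow.
- **Middle stud:** base (304,269), in front of the bearing. It is medium length, bare steel, and matches top pixel (260,213).

Next I'll compute their positions.

```bash
cat > h.py <<'E'
import numpy as np
from plant import eyes
def plane(n,px,z,P=None):
    p=P or eyes.camera_params(n);R=np.array(p["R"]);c=-R.T@np.array(p["t"])
    d=R.T@np.linalg.inv(p["camera_matrix"])@[px[0],px[1],1]
    return c+d*(z-c[2])/d[2]
def proj(n,X):
    p=eyes.camera_params(n);u=np.array(p["camera_matrix"])@(np.array(p["R"])@X+np.array(p["t"]));return u[:2]/u[2]
E
python3 - <<'E'
from h import *
print("hole",plane("top",(429.6,268.5),.072).round(3))
S=[plane("top",(375+x/3.333,185+y/3.333),.114) for x,y in((170,95),(284,117),(116,195),(300,230))]
S=np.array(S)[:,:2]
# circle fit radius .065, angles
from scipy.optimize import least_squares
def f(v): return np.concatenate([np.min([np.linalg.norm(v[:2]+.065*np.array([np.cos(v[2]+k*np.pi*.4),np.sin(v[2]+k*np.pi*.4)])-s) for k in range(1,5)],keepdims=True) for s in S])
h=plane("top",(429.6,268.5),.072)[:2]
ctr=plane("top",(375+203/3.333,185+183/3.333),.084)[:2]; d=h-ctr
r=least_squares(f,[*ctr,np.arctan2(d[1],d[0])]);v=r.x
print("hub",v.round(3),r.fun.round(4),"hole fit",v[:2]+.065*np.array([np.cos(v[2]),np.sin(v[2])]))
for n,top,head,H,st,sb in(("mid",(257,212),(260,214),.061,(303,256),(304,269)),("long",(284.6,252.1),(288,252.1),.095,(351.5,234.4),(350.6,262.5)),("short",(233,259.6),(235.7,259.3),.038,(336,291),(336,301))):
    print(n,[plane("top",top,H+.003).round(3),plane("top",head,.006).round(3),plane("side",sb,.006).round(3),plane("side",st,H+.003).round(3)])
E
```

```text
hole [ 0.43  -0.219  0.072]
hub [ 0.494 -0.234  2.921] [0.0006 0.0006 0.0005 0.0012] hole fit [ 0.43022989 -0.21978137]
mid [array([0.571, 0.172, 0.064]), array([0.57 , 0.174, 0.006]), array([0.57 , 0.174, 0.006]), array([0.563, 0.188, 0.064])]
long [array([0.476, 0.107, 0.098]), array([0.476, 0.107, 0.006]), array([0.476, 0.109, 0.006]), array([0.476, 0.111, 0.098])]
short [array([0.462, 0.234, 0.041]), array([0.462, 0.234, 0.006]), array([0.462, 0.233, 0.006]), array([0.461, 0.236, 0.041])]
```

```bash
python3 -m crank '[{"tx":2.5,"ty":3,"spin":0.1},{"tx":6,"ty":7.5,"spin":0.25},{"tx":9.5,"ty":12,"spin":0.4},{"tx":13,"ty":16,"spin":0.55},{"tx":16.5,"ty":20.5,"spin":0.7},{"tx":20,"ty":25,"spin":0.85},{"tx":22.5,"ty":28,"spin":0.95},{"tx":23.8,"ty":29.6,"spin":1.0},{"tx":23.8,"ty":29.6,"spin":1.0},{"tx":23.8,"ty":29.6,"spin":1.0}]' -1
python3 - <<'E'
from h import *
from plant import robot
import cv2
s=robot.state();print(s["position"],s["tool_rot"],s["q"],s["finger_gap"])
print(proj("wrist",np.array([.430,-.2195,.072])))
cv2.imwrite("pics/w1.png",eyes.snapshot("wrist"))
E
```

```text
[ 0.19156356 -0.51540844  0.30330772] [-1.79931085e+02 -1.15848841e-02  2.03867375e+01] [-7.83567844e+01  1.48503473e+01  1.19524544e+00  7.64147732e+01
  9.74386403e-04  8.12564705e+01] 0.08545549519160536
[  19.18698258 -311.2972917 ]validation failed for argument at $[0]...
```

View pics/w1.png

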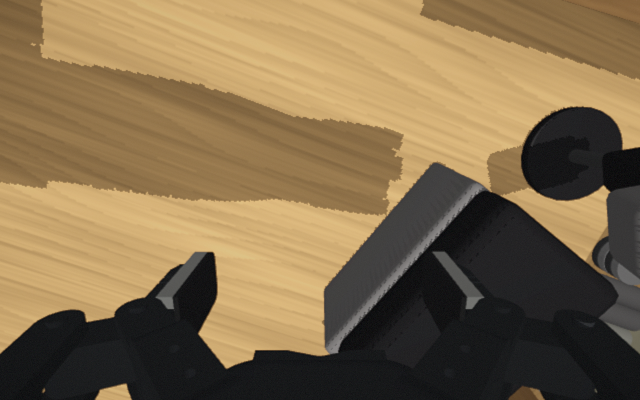

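The move was refused, so the arm hasn't moved; the wrist view shows the open fingers over some bench items. The rows probably need all four keys.

```bash
python3 -m crank '[{"tx":2.5,"ty":3,"tz":0,"spin":0.1},{"tx":6,"ty":7.5,"tz":0,"spin":0.25},{"tx":9.5,"ty":12,"tz":0,"spin":0.4},{"tx":13,"ty":16,"tz":0,"spin":0.55},{"tx":16.5,"ty":20.5,"tz":0,"spin":0.7},{"tx":20,"ty":25,"tz":0,"spin":0.85},{"tx":22.5,"ty":28,"tz":0,"spin":0.95},{"tx":23.8,"ty":29.6,"tz":0,"spin":1.0},{"tx":23.8,"ty":29.6,"tz":0,"spin":1.0},{"tx":23.8,"ty":29.6,"tz":0,"spin":1.0}]' -1
python3 - <<'E'
from h import *
from plant import robot
import cv2
s=robot.state();print(s["clock"],s["position"],s["tool_rot"],s["q"],s["finger_gap"])
print(proj("wrist",np.array([.430,-.2195,.072])))
cv2.imwrite("pics/w2.png",eyes.snapshot("wrist"))
E
```

```text
clock: 1.4
position: [0.4293, -0.2199, 0.3037]
tool_rot: [-180.0, 0.0, 77.6]
force: [0.5, 0.2, 0.7]
finger_gap: -0.0002
gripper_force: 0.0
1.4 [ 0.42929886 -0.21985179  0.30372863] [-1.79975863e+02  4.84000861e-03  7.76322496e+01] [-3.70924712e+01  8.21270996e+00 -7.35435823e+00  7.44528317e+01
 -1.44918292e-02  6.52752827e+01] -0.00018578380999653623
[320.49180507 182.01404038]
```

View pics/w2.png

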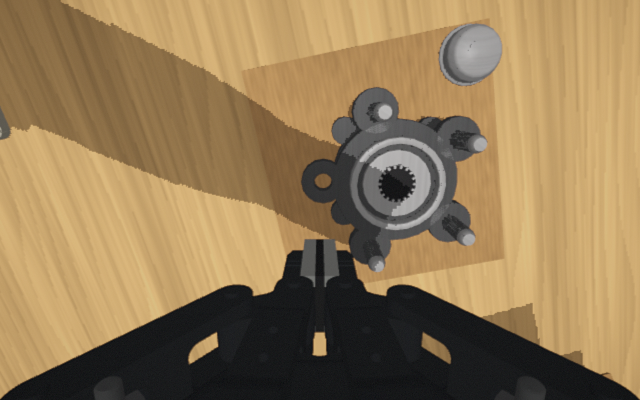

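The wrist view shows the empty hole at (323,181), against a prediction of (320,182), so the error is about 1 mm. I'll descend now and hold.

```bash
python3 -m crank '[{"tx":0,"ty":0,"tz":-1,"spin":0},{"tx":0,"ty":0,"tz":-3,"spin":0},{"tx":0,"ty":0,"tz":-5,"spin":0},{"tx":0,"ty":0,"tz":-7,"spin":0},{"tx":0,"ty":0,"tz":-9,"spin":0},{"tx":0,"ty":0,"tz":-11,"spin":0},{"tx":0,"ty":0,"tz":-12.5,"spin":0},{"tx":0,"ty":0,"tz":-13.4,"spin":0},{"tx":0,"ty":0,"tz":-13.4,"spin":0},{"tx":0,"ty":0,"tz":-13.4,"spin":0}]'
Z='{"tx":0,"ty":0,"tz":0,"spin":0}'
python3 -m crank '[{"tx":0,"ty":0,"tz":0,"spin":0},{"tx":0,"ty":0,"tz":0,"spin":0},{"tx":0,"ty":0,"tz":0,"spin":0},{"tx":0,"ty":0,"tz":0,"spin":0},{"tx":0,"ty":0,"tz":0,"spin":0},{"tx":0,"ty":0,"tz":0,"spin":0},{"tx":0,"ty":0,"tz":0,"spin":0},{"tx":0,"ty":0,"tz":0,"spin":0},{"tx":0,"ty":0,"tz":0,"spin":0},{"tx":0,"ty":0,"tz":0,"spin":0}]'
python3 -m crank '[{"tx":0,"ty":0,"tz":0,"spin":0},{"tx":0,"ty":0,"tz":0,"spin":0},{"tx":0,"ty":0,"tz":0,"spin":0},{"tx":0,"ty":0,"tz":0,"spin":0},{"tx":0,"ty":0,"tz":0,"spin":0},{"tx":0,"ty":0,"tz":0,"spin":0},{"tx":0,"ty":0,"tz":0,"spin":0},{"tx":0,"ty":0,"tz":0,"spin":0},{"tx":0,"ty":0,"tz":0,"spin":0},{"tx":0,"ty":0,"tz":0,"spin":0}]'
python3 - <<'E'
from plant import eyes
import cv2
cv2.imwrite("pics/s2.png",cv2.resize(eyes.snapshot("side")[100:260,280:500],(770,560)))
E
```

```text
clock: 2.7
position: [0.4297, -0.2198, 0.1703]
tool_rot: [180.0, 0.0, 77.7]
force: [0.5, 0.3, -0.1]
finger_gap: 0.0001
gripper_force: 0.0
clock: 3.95
position: [0.4296, -0.2195, 0.1699]
tool_rot: [-180.0, -0.0, 77.7]
force: [-1.3, 1.4, -1.0]
finger_gap: 0.0001
gripper_force: 0.0
clock: 5.2
position: [0.4296, -0.2196, 0.1699]
tool_rot: [-180.0, -0.0, 77.7]
force: [-0.3, -0.3, 0.4]
finger_gap: 0.0001
gripper_force: 0.0
```

View pics/s2.png

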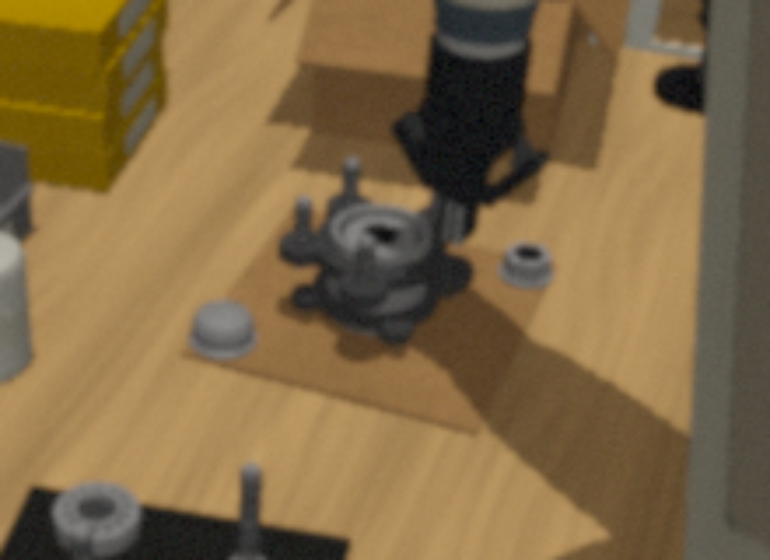

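The fingertips are right over the empty hole (crop 455,225) and have held for 2.5 s with nothing disturbed. I'll lift and travel to above the middle stud.

```bash
python3 -m crank '[{"tx":0,"ty":0,"tz":2,"spin":0},{"tx":0,"ty":0,"tz":5,"spin":0},{"tx":0,"ty":0,"tz":9,"spin":0},{"tx":0,"ty":0,"tz":12,"spin":0},{"tx":0,"ty":0,"tz":13.4,"spin":0},{"tx":1,"ty":3,"tz":13.4,"spin":0},{"tx":2.5,"ty":7,"tz":13.4,"spin":0},{"tx":4,"ty":11,"tz":13.4,"spin":0},{"tx":5.4,"ty":15,"tz":13.4,"spin":0},{"tx":6.8,"ty":19,"tz":13.4,"spin":0}]'
python3 -m crank '[{"tx":1.5,"ty":4,"tz":0,"spin":0},{"tx":2.9,"ty":8,"tz":0,"spin":0},{"tx":4.3,"ty":12,"tz":0,"spin":0},{"tx":5.7,"ty":16,"tz":0,"spin":0},{"tx":6.8,"ty":19,"tz":0,"spin":0},{"tx":7.3,"ty":20.2,"tz":0,"spin":0},{"tx":7.3,"ty":20.2,"tz":0,"spin":0},{"tx":7.3,"ty":20.2,"tz":0,"spin":0},{"tx":7.3,"ty":20.2,"tz":0,"spin":0},{"tx":7.3,"ty":20.2,"tz":0,"spin":0}]'
python3 - <<'E'
from h import *
import cv2
print(proj("wrist",np.array([.571,.173,.064])),proj("wrist",np.array([.571,.173,.006])))
cv2.imwrite("pics/w3.png",eyes.snapshot("wrist"))
E
```

```text
clock: 6.5
position: [0.4977, -0.0282, 0.3031]
tool_rot: [-179.9, 0.0, 77.7]
force: [0.4, -0.6, -0.5]
finger_gap: 0.0001
gripper_force: 0.0
clock: 7.75
position: [0.5705, 0.1717, 0.3042]
tool_rot: [180.0, -0.0, 77.6]
force: [-0.0, -0.5, -0.4]
finger_gap: 0.0001
gripper_force: 0.0
[319.84758391 179.23324163] [319.74857922 168.23181912]
```

View pics/w3.png

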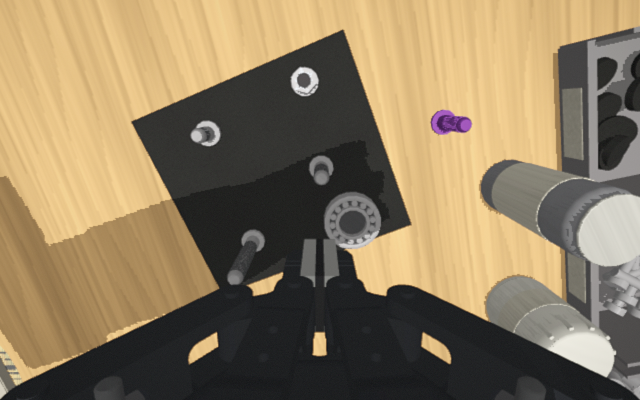

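The wrist view shows the middle stud's tip at (321,178), against a prediction of (320,179). The long stud leans out at (240,275), the short one is at (205,133), and the purple look-alike is off the mat. I'll descend onto the middle stud and hold.

```bash
python3 -m crank '[{"tx":0,"ty":0,"tz":-1,"spin":0},{"tx":0,"ty":0,"tz":-3,"spin":0},{"tx":0,"ty":0,"tz":-5,"spin":0},{"tx":0,"ty":0,"tz":-7,"spin":0},{"tx":0,"ty":0,"tz":-9,"spin":0},{"tx":0,"ty":0,"tz":-11,"spin":0},{"tx":0,"ty":0,"tz":-12.5,"spin":0},{"tx":0,"ty":0,"tz":-13.5,"spin":0},{"tx":0,"ty":0,"tz":-14,"spin":0},{"tx":0,"ty":0,"tz":-14,"spin":0}]'
python3 -m crank '[{"tx":0,"ty":0,"tz":0,"spin":0},{"tx":0,"ty":0,"tz":0,"spin":0},{"tx":0,"ty":0,"tz":0,"spin":0},{"tx":0,"ty":0,"tz":0,"spin":0},{"tx":0,"ty":0,"tz":0,"spin":0},{"tx":0,"ty":0,"tz":0,"spin":0},{"tx":0,"ty":0,"tz":0,"spin":0},{"tx":0,"ty":0,"tz":0,"spin":0},{"tx":0,"ty":0,"tz":0,"spin":0},{"tx":0,"ty":0,"tz":0,"spin":0}]'
python3 -m crank '[{"tx":0,"ty":0,"tz":0,"spin":0},{"tx":0,"ty":0,"tz":0,"spin":0},{"tx":0,"ty":0,"tz":0,"spin":0},{"tx":0,"ty":0,"tz":0,"spin":0},{"tx":0,"ty":0,"tz":0,"spin":0},{"tx":0,"ty":0,"tz":0,"spin":0},{"tx":0,"ty":0,"tz":0,"spin":0},{"tx":0,"ty":0,"tz":0,"spin":0},{"tx":0,"ty":0,"tz":0,"spin":0},{"tx":0,"ty":0,"tz":0,"spin":0}]'
python3 - <<'E'
from plant import eyes
import cv2
cv2.imwrite("pics/s3.png",cv2.resize(eyes.snapshot("side")[170:330,220:440],(770,560)))
E
```

```text
clock: 9.05
position: [0.5706, 0.1724, 0.1639]
tool_rot: [180.0, 0.0, 77.7]
force: [-0.3, 0.3, 0.5]
finger_gap: -0.0003
gripper_force: 0.0
clock: 10.3
position: [0.5706, 0.1724, 0.1639]
tool_rot: [-180.0, -0.0, 77.7]
force: [0.2, 0.0, -0.5]
finger_gap: 0.0001
gripper_force: 0.0
clock: 11.55
position: [0.5706, 0.1725, 0.1639]
tool_rot: [-180.0, 0.0, 77.7]
force: [0.5, 0.6, 0.1]
finger_gap: 0.0
gripper_force: 0.0
```

View pics/s3.png

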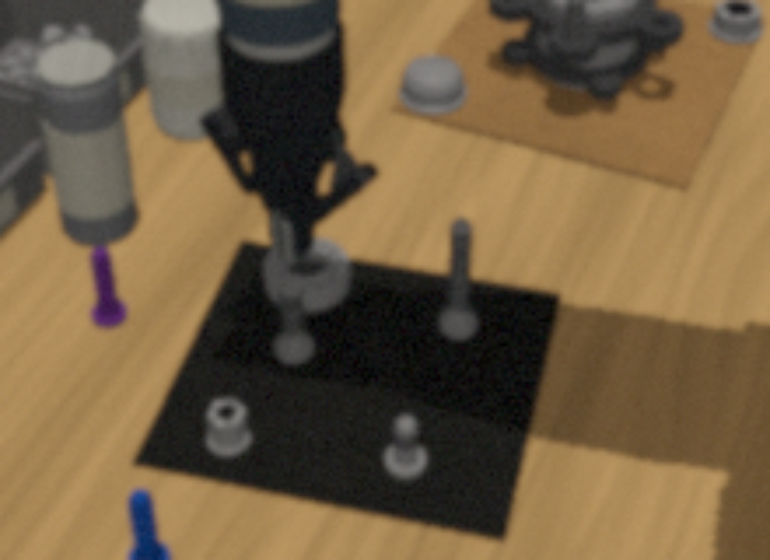

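The fingertips at crop (287,240) sit directly above the middle stud's tip (290,290), with a clear gap. Everything is still upright, so I'm handing in.

```bash
python3 -c "
from plant import workorder
print(workorder.job_done())"
```

```text
the job is handed in; nothing more can be done
None
```

I pointed at the empty stud hole for about 2.5 s, then at the matching middle-sized stud, and handed the job in while still pointing at it; the camera and force readings showed nothing touched or moved, and the hand-in returned no verdict.

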